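Slide the round cork trivet off the worktop into a tray in the open drawer

TASK

The top drawer under the worktop stands open, with two wooden trays side by side in it. Put the round cork trivet away: push it along the worktop and over the front edge so that it drops into the plain tray, the one without a partition, and do not pick it up. Leave the drawer open and do not disturb the square cork mat with the mug on it or anything else on the worktop.

Things in the scene. Friction and masses are not known exactly. Their poses are not given: they have to be found in the camera images.
- trivet: round cork pot trivet, a flat disc 100 mm across and 18 mm thick, 0.10 to 0.21 kg, with two shallow ring grooves on top, lying loose on the worktop. Origin: centre of its underside; z is its axis. It is too wide to be gripped across and slides easily.
- mat: square cork mat 100 x 100 mm, 18 mm thick, lying loose behind the trivet with the mug standing on it; it stays. Origin: centre of its underside, x and y along its sides.
- mug: white mug with one handle, 83 mm across, 94 mm high, standing on the square mat, handle roughly away from the robot; it stays. Origin: underside, 15 mm from the cup's axis towards the handle; own -y points to the handle, whose end is 58 mm from the origin.
- tin: square green tea tin 70 x 70 x 108 mm, standing behind the trivet, beside the mat (either may be on the left); stays. Origin: centre of its underside.
- jar: spice jar with dark cap, 41 mm across, 105 mm high, standing to the right, on the strip in front of the black hob; stays. Origin: centre of its underside.
- scoop: steel coffee scoop, 148 mm long, 44 mm wide, 27 mm high, lying farther right on that strip; stays. Origin: middle of its length, at the underside.
- drawers_left_drawer2 (a joint): opening of the top drawer, m: 0 shut, starts at 0.215 to 0.25 and grows towards the robot; it stays where it is left, about 3 N moves it. The top of its front panel is 46 mm below the worktop's top.
- worktop_edge (a point): point on the worktop's top at its front edge, above the middle of the drawer's width. The edge is straight, runs along y and is square; the worktop is 40 mm thick.
- tray: the plain wooden tray: open box 210 (x) x 150 (y) x 65 mm high, 6 mm walls and floor, no partition, about 0.8 kg, standing loose on the floor of the open drawer, partly under the worktop. Origin: centre of its underside, 150 mm below the worktop's top; x away from the robot, y left. About 15 cm of its length lies in front of the worktop's edge, open from above.
- divided_tray: the other tray, of the same size and wood, beside the plain one in the drawer, but split by a full-height partition along x into two narrow bins; not to be used. Either tray may be on the left. Origin: centre of its underside.
Not all that is in view belongs to the job. What is shaped like the trivet but blue is not meant.

How it is judged (in metres and radians):
At the end, for the whole second after the job is handed in: The trivet rests in the plain tray (flat or leaning; its centre within the walls, at most 65 mm above its underside); the tray is level; the drawer is at least 170 mm open; mat, mug, tin, jar and scoop are within 20 mm of where they stood, the mug upright (x of trivet in the frame of tray between -0.1 and 0.1 m and y of trivet in the frame of tray between -0.07 and 0.07 m and z of trivet in the frame of tray between -0.005 and 0.065 m and angle between tray's own z axis and vertical below 0.1 rad and linear speed of trivet below 0.02 m/s and value of joint drawers_left_drawer2 above 0.17 m and distance of each of mat, mug, tin, jar, scoop from where it was at the start of the episode below 0.02 m and angle between mug's own z axis and vertical below 0.2 rad); the robot touches nothing.
It fails at once if the trivet is picked up (its centre more than 40 mm above the worktop) (height (world z) of trivet above 0.04 m).
It fails at once if the mat, mug, tin, jar or scoop is moved more than 20 mm (distance of any of mat, mug, tin, jar, scoop from where it was at the start of the episode above 0.02 m).
It also fails if it takes over 42 s, if anything falls off the work surface, if the arm or the gripper's body presses on something with over 40 N, if the wrist force passes 120 N, or if a joint passes its speed limit or range.

ROBOT

A 6-joint arm with a two-finger parallel gripper is mounted at the origin on a cart in front of the work surface, level with it; the furniture and walls round the work are solid. World frame = base frame: x ahead of the robot, y to its left, z up, the work surface at z = 0. Lengths are in mm, angles in rad, forces in N, time in s.
With the tool pointing down it reaches from about 225 to 725 mm from the base axis. Payload 3.1 kg.
Tool frame: the origin (TCP) lies at the very end of the fingers, on their centre line; the grasp point (between the pads) lies 19 mm behind it; z points along the fingers, y is the line along which they close (so a half turn about z gives the same grasp; the last joint's range is limited). The gripper opens to 85 mm and grips with 20 to 120 N. Pads are 22 mm wide; open, the fingers measure 114 mm over their backs; the gripper's body (76 mm by 85 mm) begins 54 mm behind the grasp point. The pads swing forward as they close: fully open they stand 13 mm farther back than shut.
Start: joints at [-1.229, 0.048, 0.099, 1.622, 0, 1.443], TCP at [237.656, -468.121, 231.312] pointing down, gripper open.
Joint ranges: [-2.91, 2.91], [-0.99, 1.94], [-1.21, 1.42], [-2.12, 2.29], [-1.49, 1.47], [-3.14, 3.14]. Speed limits (rad/s): [2.79, 2.79, 3.14, 3.14, 3.14, 3.14].

INTERFACE

Orientations are given as a rotation vector (axis times angle).
In Python, from workcell import * gives the robot as it stands.
- The arm moves only by the shell command python3 -m crank 'ROWS' [OPENING] [FORCE]. ROWS is JSON, a list of rows, each a list of 2 entries, a list of its own where there are three numbers: the shift along the tool's x, y, z as a fraction of full scale, then the turn, a rotation vector about the tool's x, y, z as a fraction of full scale. In form: [[[tx, ty, tz], [wx, wy, wz]], ...]. A call has 1 to 12 rows; each row is the pose to reach, as a shift and turn from the pose commanded when the call began, along the tool's axes at that moment; what a row does not reach only later rows make up. Full scale, the value 1, is 0.15 m for a shift and pi/2 rad for a turn. A row lasts 1/10 s, in which the tool goes at most 50 mm and 8.59 degrees, less where a joint would pass 70% of its speed; a pose out of reach is approached as far as the arm can. A call with a number of a shift or a turn outside -1 to 1 is refused whole. A call with a gripper value outside its range is refused whole. OPENING is the opening, from 0 (shut) to 1 (fully open), set as the call begins (- or left out, the last holds). The fingers move at their own pace and stop on an object; FORCE is the grip in N (left out, the last holds). Time passes only in rows, so rows that repeat a pose let the fingers close. It gives the time, the measured TCP pose, the force, the opening and the grip force at its end, in the units of the state.
- get_obs(): the state, without advancing time (a new reading comes with each control period).
- get_image(name): name is "side" or "top" or "wrist"; returns a dict with "img" (480x640x3 uint8, red, green, blue), "mtx" (3x3 intrinsics, pixels), "rvec" (rotation vector, rad) and "tvec" (3), from world to camera coordinates, as OpenCV has them. Camera axes: x right, y down, z forward; pixel columns grow to the right and rows downward; lengths in mm; the calibration is good to about 2 mm. A picture is of the moment at which its call begins. There is no depth.
- hand_in(): hands the job in; it is judged then, once.
The state is a dict: "t": time; "joint_positions": joint angles; "joint_vel": joint speeds; "effort": joint torques, N m; "eef_pos": TCP position; "tool_rot": TCP orientation; "wrist_force": force on the tool from outside, world axes, zero at the start; "moment": the same for the moment, N m; "grip_width": opening from 0.0 (shut) to 1.0 (fully open); "finger_force": force on a finger pad.
Only numpy, scipy, OpenCV 4.12 (cv2) and the standard library are available. Lean on these libraries where they do the work, as an engineer would, in place of code of your own. Each camera call takes 0.05 s, during which the arm holds its last target. There are 200 camera calls.

## Working session

There is one attempt and no reset: what is moved stays moved. The work goes in short steps, Python scripts to look and compute and a shell command to move; the robot and the scene stay as the last step left them, time stands still between calls to the robot, and variables do not carry over. Pictures are saved under pics/ and viewed, at most 10 in all, crops included, and the job is handed in when it is done.

```bash
mkdir -p pics
cat > h.py <<'E'
from workcell import *
import numpy as np, cv2
def grab(n,f):
    d=get_image(n); cv2.imwrite(f'pics/{f}.png',d['img'][:,:,::-1]); np.savez(f'pics/{f}.npz',**d); return d
def ray(d,uv,z):
    R=cv2.Rodrigues(np.array(d['rvec'],float))[0]; t=np.array(d['tvec'],float).ravel()
    n=cv2.undistortPoints(np.array([[uv]],float),np.array(d['mtx'],float),None)[0,0]
    c=-R.T@t; v=R.T@np.array([n[0],n[1],1]); return c+v*(z-c[2])/v[2]
def proj(d,p):
    return cv2.projectPoints(np.array([p],float),np.array(d['rvec'],float),np.array(d['tvec'],float),np.array(d['mtx'],float),None)[0].ravel()
E
python3 - <<'E'
from h import *
for n in('top','side'):
    d=grab(n,n+'0'); R=cv2.Rodrigues(np.array(d['rvec'],float))[0]; print(n,-R.T@np.array(d['tvec'],float).ravel())
o=get_obs();print(o['t'],o['eef_pos'],o['tool_rot'],o['wrist_force'],o['grip_width'])
E
```

```text
top [ 308.24221181  171.85842452 1226.51186315]
side [ -262.14088351 -1015.50233987  1150.87344861]
0.1 [ 237.46288172 -467.60900511  230.21856804] [-3.05323163e+00 -7.30673645e-01  3.39671858e-04] [0.11153436 0.06913493 0.23145345] 0.9993307731568157
```

View pics/top0.png

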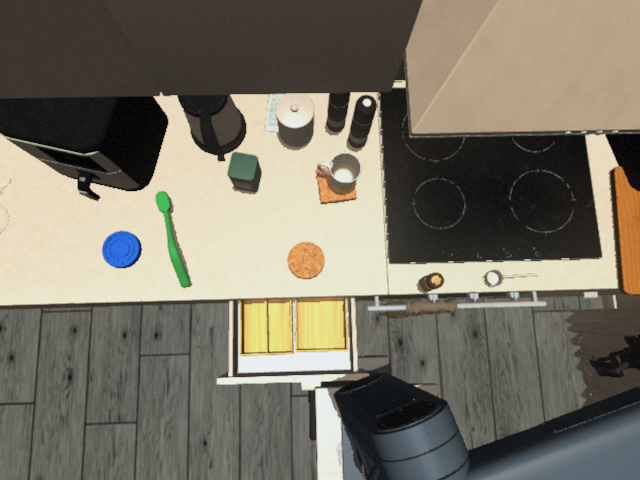

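View pics/side0.png

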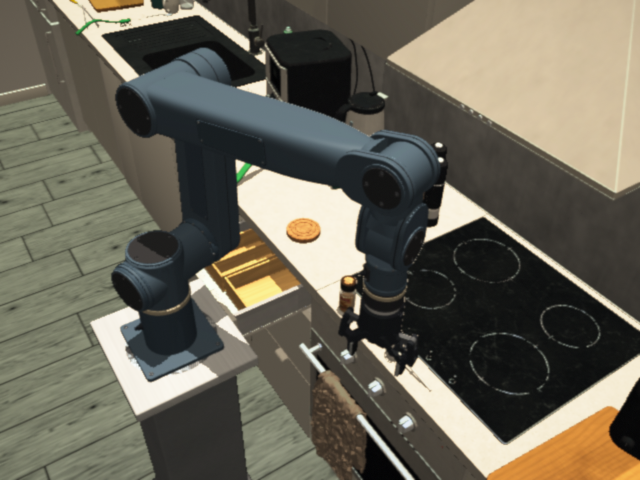

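The top view shows the trivet at (306,260), the mat and mug at (338,180), the tin at (244,170), the jar at (432,282) and the blue disc at (121,250). The drawer spans u 235–352. The left tray seems to be the divided one, so I'll measure and zoom in to check.

Run:
```python
from h import *
d=dict(np.load('pics/top0.npz')); im=d['img']; hsv=cv2.cvtColor(im,cv2.COLOR_RGB2HSV)
m=((hsv[...,0]<20)&(hsv[...,1]>110)).astype(np.uint8); m=cv2.morphologyEx(m,cv2.MORPH_CLOSE,np.ones((5,5)))
r=m.copy(); r[:230]=0; r[290:]=0; r[:,:270]=0; r[:,345:]=0
c=max(cv2.findContours(r,0,2)[0],key=cv2.contourArea); (u,v),rad=cv2.minEnclosingCircle(c)
M=cv2.moments(c);uv=(M['m10']/M['m00'],M['m01']/M['m00']); print('trivet px',u,v,rad,uv,'xyz',ray(d,uv,16), 'diam',np.sqrt(4/np.pi*M['m00'])/d['mtx'][0][0]*1210)
r=m.copy(); r[:150]=0;r[210:]=0;r[:,:300]=0;r[:,375:]=0
c=max(cv2.findContours(r,0,2)[0],key=cv2.contourArea)
print('mat rect',cv2.minAreaRect(c)); 
for q in cv2.boxPoints(cv2.minAreaRect(c)): print(ray(d,q,18)[:2].round())
for n,p,z in [('mugrim',(344,170),112),('tin c',(243,167),108),('edge',(306,296),0),('edgeL',(100,304),0),('edgeR',(360,292),0),('tray l',(243,330),-85),('div',(295,330),-85),('tray r',(349,330),-85),('bot',(320,351),-85),('jar cap',(435,281),105),('panel',(290,377),-46)]: print(n,ray(d,p,z)[:2].round())
cv2.imwrite('pics/c1.png',cv2.resize(im[220:400,200:370,::-1],None,fx=3.3,fy=3.3,interpolation=2))
```

```text
trivet px 305.629150390625 260.1716003417969 18.244564056396484 (305.62070707070706, 260.1577441077441) xyz [481.66313333 174.42953397  16.        ] diam 94.58223383360063
mat rect ((335.7599792480469, 183.3199920654297), (35.0724983215332, 35.638179779052734), 81.8698959350586)
[739. 140.]
[751.  41.]
[650.  32.]
[638. 129.]
mugrim [699.  70.]
tin c [715. 329.]
edge [387. 176.]
edgeL [381. 723.]
edgeR [393.  30.]
tray l [302. 357.]
div [297. 210.]
tray r [293.  56.]
bot [237. 141.]
jar cap [ 408. -146.]
panel [173. 225.]
```

View pics/c1.png

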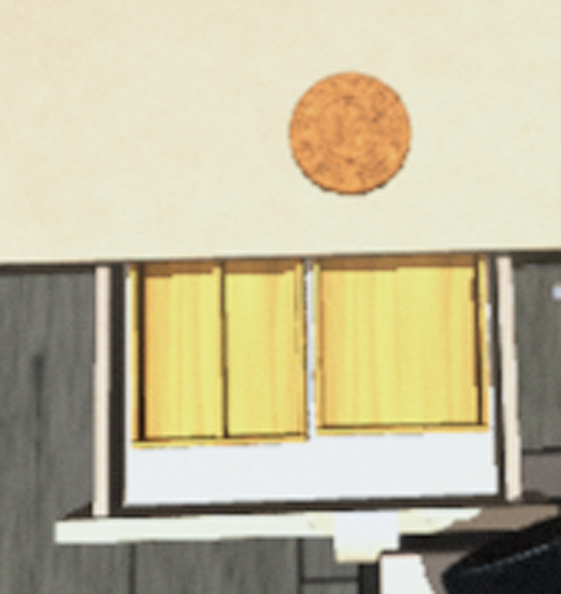

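The left tray has a partition. The right one is plain: y ≈ 58–210 (150 wide, as given) and x from 237. The trivet is at (482,174) and the edge is at x ≈ 388. I'll cradle the trivet between two half-open fingers and push it diagonally towards y ≈ 134 at the edge.

```bash
cat >> h.py <<'E'
from scipy.spatial.transform import Rotation as Ro
def to(x,y,z,yaw):  # yaw of tool x, deg
    o=get_obs(); R=Ro.from_rotvec(o['tool_rot']); T=Ro.from_euler('z',yaw,degrees=True)*Ro.from_euler('x',180,degrees=True)
    print('t',o['t'],'at',np.round(o['eef_pos'],1),'shift',np.round(R.inv().apply(np.array([x,y,z])-o['eef_pos'])/150,3),'turn',np.round((R.inv()*T).as_rotvec()/(np.pi/2),3),'q',np.round(o['joint_positions'],2),'F',np.round(o['wrist_force'],1))
E
python3 -m crank '[[[0.9,-0.75,0],[0,0,-1]],[[0.9,-0.75,0],[0,0,-1]],[[0.9,-0.75,0],[0,0,-1]],[[0.9,-0.75,0],[0,0,-1]],[[0.9,-0.75,0],[0,0,-1]],[[0.9,-0.75,0],[0,0,-1]],[[0.9,-0.75,0],[0,0,-1]],[[0.9,-0.75,0],[0,0,-1]],[[0.9,-0.75,0],[0,0,-1]],[[0.9,-0.75,0],[0,0,-1]],[[0.9,-0.75,0],[0,0,-1]],[[0.9,-0.75,0],[0,0,-1]]]' 0.55
python3 -c "
from h import *
to(556,206,150,-157)"
```

```text
t: 1.3
eef_pos: [306.9, -306.4, 230.8]
tool_rot: [-1.643, -2.676, -0.001]
wrist_force: [-0.7, 0.0, 0.0]
grip_width: 0.551
finger_force: 0.0
t 1.3 at [ 306.9 -306.4  230.8] shift [2.294 3.027 0.54 ] turn [ 0.    -0.001 -0.957] q [-0.94 -0.19 -0.12  1.63  0.    0.16] F [-0.7  0.   0. ]
```

```bash
python3 -m crank '[[[0.75,1,0],[0,0,-0.957]],[[0.75,1,0],[0,0,-0.957]],[[0.75,1,0],[0,0,-0.957]],[[0.75,1,0],[0,0,-0.957]],[[0.75,1,0],[0,0,-0.957]],[[0.75,1,0],[0,0,-0.957]],[[0.75,1,0],[0,0,-0.957]],[[0.75,1,0],[0,0,-0.957]],[[0.75,1,0],[0,0,-0.957]],[[0.75,1,0],[0,0,-0.957]],[[0.75,1,0],[0,0,-0.957]]]'
python3 -c "
from h import *
to(556,206,150,-157)"
```

```text
t: 2.4
eef_pos: [389.8, -138.4, 231.0]
tool_rot: [0.625, -3.078, -0.001]
wrist_force: [0.6, 0.3, 0.5]
grip_width: 0.549
finger_force: 0.0
t 2.4 at [ 389.8 -138.4  231. ] shift [-1.916  1.681  0.54 ] turn [ 0. -0. -0.] q [-0.5  -0.24 -0.17  1.64 -0.   -0.9 ] F [0.6 0.3 0.5]
```

```bash
python3 -m crank '[[[-0.25,0.21,0],[0,0,0]],[[-0.5,0.42,0],[0,0,0]],[[-0.75,0.63,0],[0,0,0]],[[-0.96,0.84,0],[0,0,0]],[[-0.96,0.84,0],[0,0,0]],[[-0.96,0.84,0],[0,0,0]]]'
python3 -m crank '[[[-0.25,0.21,0],[0,0,0]],[[-0.5,0.42,0],[0,0,0]],[[-0.75,0.63,0.2],[0,0,0]],[[-0.96,0.84,0.54],[0,0,0]],[[-0.96,0.84,0.54],[0,0,0]],[[-0.96,0.84,0.54],[0,0,0]],[[-0.96,0.84,0.54],[0,0,0]]]'
python3 - <<'E'
from h import *
to(556,206,5,-157)
a=grab('wrist','w1'); b=grab('top','t1'); cv2.imwrite('pics/wt.png',np.hstack([cv2.resize(a['img'],(400,300)),cv2.resize(b['img'][60:360,200:500],(400,300))])[:,:,::-1])
E
```

```text
t: 3.0
eef_pos: [472.9, 34.7, 230.9]
tool_rot: [0.627, -3.077, 0.0]
wrist_force: [0.1, -0.3, -0.4]
grip_width: 0.547
finger_force: 0.0
t: 3.7
eef_pos: [555.9, 204.5, 150.0]
tool_rot: [0.623, -3.077, 0.001]
wrist_force: [-0.5, 0.2, 0.7]
grip_width: 0.552
finger_force: 0.0
t 3.7 at [555.9 204.5 150. ] shift [-0.006  0.01   0.967] turn [-0.    -0.001 -0.001] q [ 0.24  0.22  0.13  1.48 -0.   -0.16] F [-0.5  0.2  0.7]
```

View pics/wt.png

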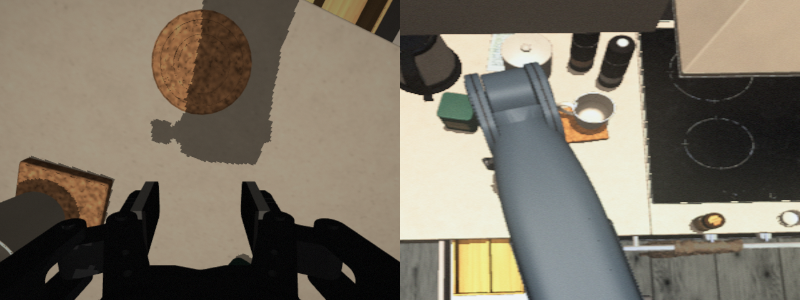

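The trivet lies straight ahead, centred between the fingers (wrist half, (200,62)). The mat and mug are well clear. Lowering, with a trivet check from the wrist picture.

```bash
python3 - <<'E'
from h import *
d=dict(np.load('pics/w1.npz')); im=d['img']; hsv=cv2.cvtColor(im,cv2.COLOR_RGB2HSV)
m=((hsv[...,0]<20)&(hsv[...,1]>100)).astype(np.uint8); m[200:]=0; m[:,:230]=0; m[:,410:]=0
m=cv2.morphologyEx(m,cv2.MORPH_CLOSE,np.ones((5,5)));c=max(cv2.findContours(m,0,2)[0],key=cv2.contourArea)
e=cv2.fitEllipse(c);print(e,ray(d,e[0],12))
E
python3 -m crank '[[[0,0.01,0.25],[0,0,0]],[[0,0.01,0.5],[0,0,0]],[[0,0.01,0.75],[0,0,0]],[[0,0.01,0.88],[0,0,0]],[[0,0.01,0.92],[0,0,0]],[[0,0.01,0.96],[0,0,0]],[[0,0.01,0.96],[0,0,0]],[[0,0.01,0.96],[0,0,0]]]'
python3 -c "
from h import *
to(430,152,6,-157)"
```

```text
((322.30029296875, 98.9027099609375), (159.04832458496094, 167.2319793701172), 0.7866467833518982) [480.81457457 174.55088474  12.        ]
t: 4.6
eef_pos: [557.3, 207.7, 8.5]
tool_rot: [-0.626, 3.075, 0.0]
wrist_force: [-0.5, 0.6, -0.1]
grip_width: 0.55
finger_force: 0.0
t 4.6 at [557.3 207.7   8.5] shift [ 0.926 -0.01   0.013] turn [-0.     0.002  0.   ] q [ 0.24  0.29 -0.08  1.2  -0.   -0.16] F [-0.5  0.6 -0.1]
```

```bash
python3 -m crank '[[[0.05,0,0],[0,0,0]],[[0.1,0,0],[0,0,0]],[[0.15,0,0],[0,0,0]],[[0.2,0,0],[0,0,0]],[[0.24,0,0],[0,0,0]],[[0.28,0,0],[0,0,0]],[[0.32,0,0],[0,0,0]],[[0.36,0,0],[0,0,0]],[[0.4,0,0],[0,0,0]],[[0.44,0,0],[0,0,0]],[[0.47,0,0],[0,0,0]],[[0.5,0,0],[0,0,0]]]'
python3 -m crank '[[[0.03,0,0],[0,0,0]],[[0.06,0,0],[0,0,0]],[[0.08,0,0],[0,0,0]],[[0.1,0,0],[0,0,0]],[[0.1,0,0],[0,0,0]]]'
python3 - <<'E'
from h import *
to(430,152,6,-157); a=grab('wrist','w2'); cv2.imwrite('pics/w2s.png',cv2.resize(a['img'],(480,360))[:,:,::-1])
E
```

```text
t: 5.8
eef_pos: [486.7, 178.1, 6.6]
tool_rot: [-0.627, 3.077, 0.0]
wrist_force: [1.7, 1.7, 1.4]
grip_width: 0.548
finger_force: 1.1
t: 6.3
eef_pos: [472.5, 172.1, 6.3]
tool_rot: [0.627, -3.078, 0.0]
wrist_force: [1.3, -0.5, 2.0]
grip_width: 0.55
finger_force: 0.9
t 6.3 at [472.5 172.1   6.3] shift [ 0.313 -0.012  0.002] turn [-0. -0.  0.] q [ 0.22  0.07 -0.33  1.17 -0.   -0.19] F [ 1.3 -0.5  2. ]
```

View pics/w2s.png

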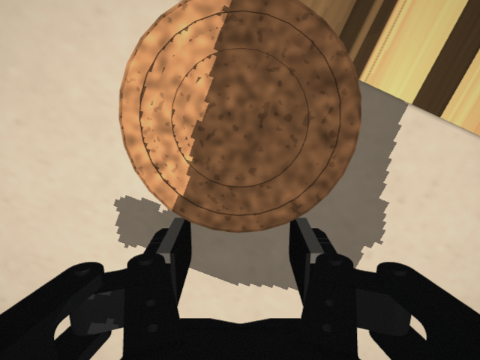

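The trivet is cradled symmetrically, with its centre near (240,115) in this picture. The edge is to the upper right. Next I'll locate its centre.

Run:
```python
from h import *
d=dict(np.load('pics/w2.npz'))
print([ray(d,p,18)[:2].round() for p in [(320,156),(160,150),(480,150),(320,308)]], [ray(d,(x/.75,y/.75),0)[:2].round() for x,y in [(362,80),(408,103),(478,137)]])
```

```text
[array([421., 150.]), array([438., 105.]), array([400., 194.]), array([467., 170.])] [array([385., 195.]), array([386., 219.]), array([387., 257.])]
```

```bash
python3 -m crank '[[[0.03,0,0],[0,0,0]],[[0.06,0,0],[0,0,0]],[[0.09,0,0],[0,0,0]],[[0.12,0,0],[0,0,0]],[[0.15,0,0],[0,0,0]],[[0.18,0,0],[0,0,0]],[[0.21,0,0],[0,0,0]],[[0.24,0,0],[0,0,0]],[[0.27,0,0],[0,0,0]],[[0.3,0,0],[0,0,0]],[[0.33,0,0],[0,0,0]],[[0.36,0,0],[0,0,0]]]'
python3 -m crank '[[[0.03,0,0],[0,0,0]],[[0.06,0,0],[0,0,0]],[[0.06,0,0],[0,0,0]],[[0.06,0,0],[0,0,0]],[[0.06,0,0],[0,0,0]]]'
python3 - <<'E'
from h import *
to(430,152,6,-157); a=grab('wrist','w3');b=grab('side','s3'); cv2.imwrite('pics/w3s.png',np.hstack([cv2.resize(a['img'],(400,300)),cv2.resize(b['img'][150:375,150:450],(400,300))])[:,:,::-1])
E
```

```text
t: 7.55
eef_pos: [423.1, 151.1, 6.5]
tool_rot: [-0.627, 3.078, 0.0]
wrist_force: [2.6, 1.0, 1.8]
grip_width: 0.554
finger_force: 1.3
t: 8.05
eef_pos: [413.5, 147.3, 5.3]
tool_rot: [0.627, -3.075, 0.0]
wrist_force: [0.0, 0.7, 0.0]
grip_width: 0.546
finger_force: 0.0
t 8.05 at [413.5 147.3   5.3] shift [-0.114 -0.014 -0.005] turn [ 0.    -0.002  0.   ] q [ 0.19 -0.1  -0.5   1.17 -0.   -0.21] F [0.  0.7 0. ]
```

View pics/w3s.png

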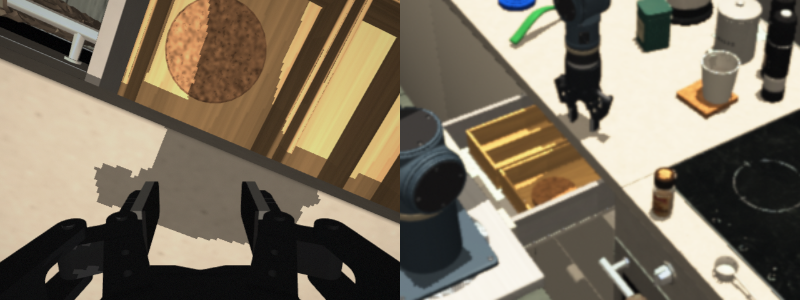

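The trivet dropped flat into the plain tray: wrist half (215,50), side half (553,188). Nothing else moved. I'll lift clear, check the position and hand in.

```bash
python3 -m crank '[[[0,0,-0.1],[0,0,0]],[[0,0,-0.3],[0,0,0]],[[0,0,-0.5],[0,0,0]],[[0,0,-0.7],[0,0,0]],[[0,0,-0.7],[0,0,0]],[[0,0,-0.7],[0,0,0]]]'
python3 - <<'E'
from h import *
d=dict(np.load('pics/w3.npz')); print('trivet',ray(d,(345,79),-126).round(),'tray front L/R region expected x237..447,y58..210')
to(430,152,100,-157)
print(hand_in())
E
```

```text
t: 8.75
eef_pos: [415.5, 147.7, 111.9]
tool_rot: [-0.627, 3.077, -0.0]
wrist_force: [-0.2, 0.2, -0.8]
grip_width: 0.545
finger_force: 0.0
trivet [ 323.  126. -126.] tray front L/R region expected x237..447,y58..210
t 8.75 at [415.5 147.7 111.9] shift [-0.1   -0.012  0.079] turn [-0.     0.001  0.001] q [ 0.19 -0.17 -0.34  1.39 -0.   -0.21] F [-0.2  0.2 -0.8]
the job is handed in; nothing more can be done
None
```

The job is handed in: the trivet was pushed over the edge and lies flat in the plain tray at about (323, 126) mm, the drawer is still open, and the last picture showed nothing else moved (about 9 s used; no verdict was returned).

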